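# Load the missing bottle and switch the reagent station to the tall one

## Robot

A 6-joint arm with a two-finger parallel gripper is mounted at the origin on a cart in front of the work surface, level with it; the furniture and walls round the work are solid. World frame = base frame: x ahead of the robot, y to its left, z up, the work surface at z = 0. Lengths are in m, angles in degrees, forces in N, time in s.
With the tool pointing down it reaches from about 0.3 to 0.75 m from the base axis. Payload 8.5 kg.
Tool frame: the origin (TCP) lies at the very end of the fingers, on their centre line; the grasp point (between the pads) lies 19 mm behind it; z points along the fingers, y is the direction in which the jaws open and shut (so a half turn about z gives the same grasp; the last joint's range is limited). The gripper opens to 85 mm and grips with 20 to 120 N. Pads are 22 mm wide; open, the fingers measure 114 mm over their backs; the gripper's body (76 mm by 85 mm) begins 54 mm behind the grasp point. The pads swing forward as they close: fully open they stand 13 mm farther back than shut.
Start: joints at [58.654, 21.807, 74.336, -0, 83.858, -12.336], TCP at [0.179, 0.52, 0.231] pointing down, gripper open.
Joint ranges: [-178.18, 178.18], [-50.72, 133.34], [12.68, 142.11], [-81.47, 261.47], [9.98, 163.14], [-165.26, 165.26]. Speed limits (degrees/s): [136.94, 136.94, 180, 180, 180, 180].

## Interface

Orientations are given as [roll, pitch, yaw] about the fixed x, y, z axes, in that order (R = Rz(yaw) Ry(pitch) Rx(roll)).
In Python, from rig import monitor, eyes, job gives the robot as it stands.
- The arm moves only by the tool step_arm, never from a script. Its argument "series" is a list of rows, each a list of 7 numbers: the shift along the tool's x, y, z in m, then the turn, a rotation vector about the tool's x, y, z in rad, then the opening, from 0 (shut) to 1 (fully open). In form: [[dx, dy, dz, rx, ry, rz, grip], ...]. A call has 1 to 8 rows; each row is the pose to reach, as a shift and turn from the pose measured when the call began, along the tool's axes at that moment; what a row does not reach only later rows make up. A row lasts 1/8 s, in which the tool goes at most 62.5 mm and 10.7 degrees, less where a joint would pass 70% of its speed; a pose out of reach is approached as far as the arm can. A call with a gripper value outside its range is refused whole. The fingers move at their own pace and stop on an object; "grip_force" is the grip in N (left out, the last holds). Time passes only in rows, so rows that repeat a pose let the fingers close. It gives the time, the measured TCP pose, the force and the opening at its end, in the units of the state.
- monitor.state(): the state, without advancing time (a new reading comes with each control period).
- eyes.capture(name): name is "scene" or "top"; returns a dict with "frame" (420x560x3 uint8, blue, green, red), "range_z" (420x560 float32, m along the optical axis (not along the pixel's ray), 0 where there is no reading), "fx", "fy", "cx", "cy" (pixels), "position" and "attitude" of the camera in the world. Camera axes: x right, y down, z forward; pixel columns grow to the right and rows downward; lengths in m; the calibration is good to about 2 mm. A picture is of the moment at which its call begins.
- job.finish_job(): hands the job in, once; it reports no verdict.
The state is a dict: "t": time; "q": joint angles; "joint_velocities": joint speeds; "joint_efforts": joint torques, N m; "ee_pos": TCP position; "tcp_rot": TCP orientation; "force": force on the tool from outside, world axes, zero at the start; "moment": the same for the moment, N m; "finger_gap": finger opening in m.
Only numpy, scipy, OpenCV 4.12 (cv2) and the standard library are available. Lean on these libraries where they do the work, as an engineer would, in place of code of your own. Each camera call takes 0.05 s, during which the arm holds its last target.

## Task

The reagent station needs both black-capped bottles, the tall white one and the short brown one, one in each bay; one of them is already in its bay, so find the other on the desk and stand it upright in the empty bay. Then take the screwdriver from its stand, put its blade in the slotted selector and turn the selector a quarter turn to its stop, so that the pointer points to the bay with the tall bottle; do not turn it with the fingers. Finally put the screwdriver back upright in its stand; leave everything else on the desk where it is.

Things in the scene. Friction and masses are not known exactly. Their poses are not given: they have to be found in the camera images.
- station: White console of the reagent station, fixed, 92 (x) x 110 (y) x 45 mm high; origin at the centre of its underside on the desk. Front: -x. One bottle bay stands on either side of it, bay centres at (0, +85 mm) and (0, -85 mm) in its frame: the +y one is the left bay, the -y one the right bay. The selector is on top at its centre.
- bay_1_centre (a point): One of the two equal bays (it may be the left or the right one): a grey fence, 60 mm square outside, 50 mm square inside, with no floor, so that a bottle stands on the desk itself. Walls 22 mm high, the front lip (-x side) 10 mm high. The point is the centre of the bay at desk height; axes parallel to the station's. The bays are fixed to the desk.
- bay_2_centre (a point): The other bay, same shape and size, on the other side of the console.
- selector (a joint): The slotted rotary selector on the console, about a vertical axis, stops at -1.571 and +1.571 rad. At 0 its white pointer points to the station's front (-x), and this is near where it starts; positive is clockwise seen from above: +1.571 points to the left bay (+y), -1.571 to the right bay (-y). It stays where it is left and takes about 0.03 N m to turn. The slot runs along the pointer.
- slot (a point): Middle of the floor of the selector's slot, on the turning axis, 51 mm above the desk; fixed to the station, axes parallel to the station's (it does not turn with the selector). The slot is 6 mm wide, 7 mm deep, 36 mm long (right through the knob); knob 34 to 36 mm across on a 48 mm disc, its top 58 mm above the desk.
- stand: Light wooden block fixed to the desk, 56 x 56 x 70 mm high, with a square 21 mm hole straight down through it, in which the screwdriver stands. Origin at the centre of its underside.
- stand_top (a point): Centre of the hole's mouth, on top of the stand, 70 mm above the desk.
- driver_handle (a point): Flat-blade screwdriver (90 g, 150 mm long) standing blade down in the stand; the point is the centre of its grey handle, a 24 x 24 mm square bar 80 mm long, flats along its x and y axes. z points up the handle. A round flange of 34 mm diameter, 62 to 68 mm above the tip, rests on the stand's top. The blade is 14 mm wide along the x axis and 3 mm thick along y; it starts turned at random.
- driver_tip (a point): Tip of the screwdriver's blade, 107 mm below the centre of its handle on the same axis; 8 mm above the desk when it stands in its stand.
- tall_bottle_mid (a point): The tall slim white bottle with a black cap, 36 mm diameter, 104 mm high (straight body to about 75 mm, narrow cap from 89 mm), 110 g; the point is its centre, 52 mm above its foot. It starts either in a bay or on the desk in front of the station.
- short_bottle_mid (a point): The short brown glass dropper bottle with a black cap, 30 mm diameter, 74 mm high (straight body to about 50 mm, cap from 64 mm), 52 g; the point is its centre, 37 mm above its foot. It starts wherever the tall one does not.
- wide_bottle_mid (a point): Bystander: wide white bottle with a blue cap, 50 mm diameter, 125 mm high, loose; its centre, 62 mm above its foot. To be left where it is.
- squat_bottle_mid (a point): Bystander: white bottle with an orange cap, 34 mm diameter, 88 mm high, loose; its centre, 44 mm above its foot. To be left where it is.
- timer_mid (a point): Bystander: white kitchen timer, 64 x 64 x 19 mm, loose, lying flat; its centre. To be left where it is.
- carton_mid (a point): Bystander: white and green cardboard carton, 53 x 82 x 28 mm, loose, left of the station; its centre. To be left where it is.
- pen_mid (a point): Bystander: marker pen lying on the desk near its front edge, 125 mm long (along y), 12 mm thick; its centre. To be left where it is.
Not all that is in view belongs to the job. Leave any red or yellow look-alike of the part that bears tall_bottle_mid alone.

How it is judged (in metres and radians):
On the way, in this order (a step that is already met when the one before it is completed fails the run):
1. both black-capped bottles stand upright, one in each bay (((y of tall_bottle_mid in the frame of station between 0.069 and 0.101 m and x of tall_bottle_mid in the frame of station between -0.016 and 0.016 m and angle between each of tall_bottle_mid, short_bottle_mid's own z axis and vertical below 0.2 rad and height (world z) of tall_bottle_mid below 0.06 m and y of short_bottle_mid in the frame of station between -0.101 and -0.069 m and x of short_bottle_mid in the frame of station between -0.016 and 0.016 m and height (world z) of short_bottle_mid below 0.045 m) or (y of tall_bottle_mid in the frame of station between -0.101 and -0.069 m and x of tall_bottle_mid in the frame of station between -0.016 and 0.016 m and angle between each of tall_bottle_mid, short_bottle_mid's own z axis and vertical below 0.2 rad and height (world z) of tall_bottle_mid below 0.06 m and y of short_bottle_mid in the frame of station between 0.069 and 0.101 m and x of short_bottle_mid in the frame of station between -0.016 and 0.016 m and height (world z) of short_bottle_mid below 0.045 m))), for 0.2 s.
2. the screwdriver's blade is in the selector's slot (horizontal distance between driver_tip and slot below 0.01 m and z of driver_tip in the frame of slot below 0.005 m), for 0.1 s.
3. the selector, turned with the blade in its slot, points to the tall bottle's bay (all of step 2 and ((y of tall_bottle_mid in the frame of station between 0.069 and 0.101 m and x of tall_bottle_mid in the frame of station between -0.016 and 0.016 m and angle between each of tall_bottle_mid, short_bottle_mid's own z axis and vertical below 0.2 rad and height (world z) of tall_bottle_mid below 0.06 m and y of short_bottle_mid in the frame of station between -0.101 and -0.069 m and x of short_bottle_mid in the frame of station between -0.016 and 0.016 m and height (world z) of short_bottle_mid below 0.045 m and value of joint selector above 1.33 rad) or (y of tall_bottle_mid in the frame of station between -0.101 and -0.069 m and x of tall_bottle_mid in the frame of station between -0.016 and 0.016 m and angle between each of tall_bottle_mid, short_bottle_mid's own z axis and vertical below 0.2 rad and height (world z) of tall_bottle_mid below 0.06 m and y of short_bottle_mid in the frame of station between 0.069 and 0.101 m and x of short_bottle_mid in the frame of station between -0.016 and 0.016 m and height (world z) of short_bottle_mid below 0.045 m and value of joint selector below -1.33 rad))), for 0.1 s.
At the end, for the whole second after the job is handed in: The tall and the short bottle stand upright (within 11 degrees) on the desk, one in each bay (within 16 mm of its centre); the selector is within 14 degrees of its stop on the tall bottle's side; the screwdriver stands upright in its stand with the flange on (or within 10 mm of) its top (((y of tall_bottle_mid in the frame of station between 0.069 and 0.101 m and x of tall_bottle_mid in the frame of station between -0.016 and 0.016 m and angle between each of tall_bottle_mid, short_bottle_mid's own z axis and vertical below 0.2 rad and height (world z) of tall_bottle_mid below 0.06 m and y of short_bottle_mid in the frame of station between -0.101 and -0.069 m and x of short_bottle_mid in the frame of station between -0.016 and 0.016 m and height (world z) of short_bottle_mid below 0.045 m and value of joint selector above 1.33 rad) or (y of tall_bottle_mid in the frame of station between -0.101 and -0.069 m and x of tall_bottle_mid in the frame of station between -0.016 and 0.016 m and angle between each of tall_bottle_mid, short_bottle_mid's own z axis and vertical below 0.2 rad and height (world z) of tall_bottle_mid below 0.06 m and y of short_bottle_mid in the frame of station between 0.069 and 0.101 m and x of short_bottle_mid in the frame of station between -0.016 and 0.016 m and height (world z) of short_bottle_mid below 0.045 m and value of joint selector below -1.33 rad)) and horizontal distance between driver_handle and stand_top below 0.012 m and z of driver_tip in the frame of stand_top below -0.052 m and angle between driver_handle's own z axis and vertical below 0.1 rad); the robot touches nothing.
It fails at once if a bystander (wide bottle, squat bottle, timer, pen, carton) is moved by more than 30 mm (distance of any of wide_bottle_mid, squat_bottle_mid, timer_mid, pen_mid, carton_mid from where it was at the start of the episode above 0.03 m).
It fails at once if one of the two black-capped bottles is tipped over (angle between any of tall_bottle_mid, short_bottle_mid's own z axis and vertical above 0.8 rad).
It fails at once if the selector is turned by the fingers (contact force between the fingers and selector above 1 N).
It also fails if it takes over 64 s, if anything falls off the work surface, if the arm or the gripper's body presses on something with over 40 N, if the wrist force passes 120 N, or if a joint passes its speed limit or range.

## Working session

There is one attempt and no reset: what is moved stays moved. The work goes in short steps, Python scripts to look and compute and a tool call to move; the robot and the scene stay as the last step left them, time stands still between calls to the robot, and variables do not carry over. Pictures are saved under pics/ and viewed, and the job is handed in when it is done.

Besides the shell and the picture viewer there is one more tool, called after "Call:" as name(argument=value, ...), one argument or row to a line, values as JSON. step_arm: Moves the arm, as the interface text tells. Its arguments: {"type":"object","properties":{"series":{"type":"array"},"grip_force":{"type":"number"}},"required":["series"]}

```bash
mkdir -p pics; ls; cat > h.py <<'E'
import numpy as np, cv2
from rig import monitor, eyes, job
from scipy.spatial.transform import Rotation as R
def cap(name,fn=None):
    d=eyes.capture(name)
    if fn: cv2.imwrite('pics/'+fn,d['frame'])
    return d
def cloud(d):
    z=d['range_z'];h,w=z.shape
    u,v=np.meshgrid(np.arange(w),np.arange(h))
    P=np.stack([(u-d['cx'])/d['fx']*z,(v-d['cy'])/d['fy']*z,z],-1)
    A=np.array(d['attitude'])
    M=A if A.shape==(3,3) else (R.from_euler('xyz',A,degrees=True).as_matrix() if A.size==3 else None)
    W=P@M.T+np.array(d['position']); W[z==0]=np.nan
    return W
E
python3 - <<'E'
from h import *
s=monitor.state();print(s)
for n in('scene','top'):
    d=cap(n,n+'0.png');print(n,d['position'],d['attitude'],d['fx'],d['cx'],d['cy'])
    np.savez('/tmp/'+n,**d)
E
```

```text
pics
{'t': 0.0, 'q': array([ 5.86538817e+01,  2.18418395e+01,  7.43839809e+01,  1.36772073e-03,
        8.38586784e+01, -1.23347785e+01]), 'joint_velocities': array([ 0.06998727, -0.04890334,  0.05128699,  0.01178111,  0.06957797,
       -0.01401174]), 'joint_efforts': array([ 2.15295649e-04, -4.48452258e+01, -2.31282932e+01, -1.32714995e-04,
        4.67036283e-03, -7.00117980e-06]), 'ee_pos': array([0.17899967, 0.51975312, 0.23070837]), 'tcp_rot': array([-1.79917742e+02, -1.93791796e-02,  1.60988499e+02]), 'force': array([ 0.3820787 , -0.63017786,  0.02290014]), 'moment': array([ 0.043428  , -0.02683667,  0.00050669]), 'finger_gap': 0.08520051276197732}
scene [-0.08366335 -0.50016354  0.9891204 ] [-139.55330803   -0.50170586  -54.49211837] 539.5046721089483 284.3991693045246 210.3209085900497
top [ 0.37081932 -0.04750205  1.11575243] [-171.82952952   -0.18922126  -91.18427653] 526.1860808487171 279.0552743425535 212.33633150815297
```

View pics/scene0.png

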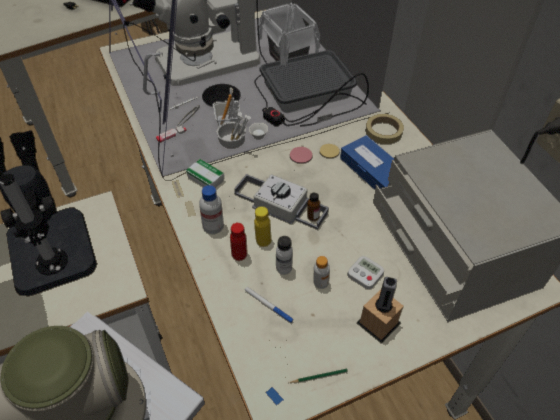

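View pics/top0.png

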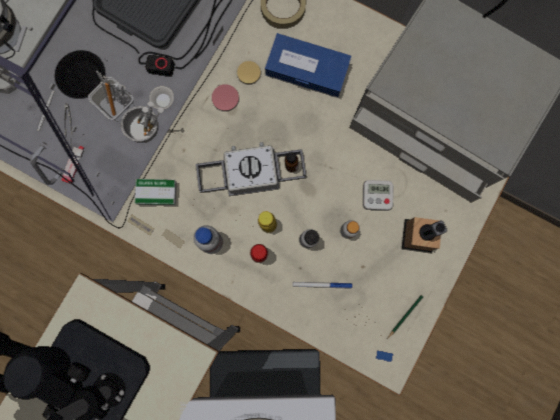

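The short brown bottle is in the right bay (top 292,160) and the left bay (top 212,176) is empty. The tall bottle stands at top (311,238) and the screwdriver stand at (423,234). Now I'll measure.

```bash
cat > m.py <<'E'
from h import *
d=dict(np.load('/tmp/top.npz'));W=cloud(d)
s=dict(np.load('/tmp/scene.npz'));WS=cloud(s)
for nm,X in(('top',W),('scene',WS)):
    m=(X[...,0]>.25)&(X[...,0]<.6)&(abs(X[...,1])<.3)&(abs(X[...,2])<.008)
    print(nm,'desk z',np.median(X[m][:,2]),m.sum())
def blob(X,c,r,z0,z1):
    m=(np.hypot(X[...,0]-c[0],X[...,1]-c[1])<r)&(X[...,2]>z0)&(X[...,2]<z1)
    return m
for nm,(u,v) in dict(tall=(311,238),short=(292,160),stand=(415,240),handle=(438,228),sel=(250,168),lbay=(212,176),squat=(352,229),wide=(207,237),yel=(266,220),red=(259,253),pen=(322,285),timer=(378,195)).items():
    print(nm,np.round(W[v-1:v+2,u-1:u+2].reshape(-1,3).mean(0),4))
E
python3 m.py
python3 - <<'E'
import cv2
a=cv2.imread('pics/top0.png')
cv2.imwrite('pics/c1.png',cv2.resize(a[130:210,180:320],None,fx=5.5,fy=5.5,interpolation=2))
cv2.imwrite('pics/c2.png',cv2.resize(a[190:270,290:460],None,fx=4.7,fy=4.7,interpolation=2))
E
```

```text
top desk z 0.0004252392842678532 34080
scene desk z -0.0006636713004564143 24543
tall [ 0.4647 -0.1144  0.1043]
short [ 0.6271 -0.0825  0.0738]
stand [ 0.4596 -0.3239  0.0702]
handle [ 0.4733 -0.3439  0.159 ]
sel [0.6174 0.004  0.0511]
lbay [6.131e-01 8.880e-02 3.000e-04]
squat [ 0.4824 -0.1967  0.0872]
wide [0.4686 0.0832 0.1256]
yel [ 0.5016 -0.0282  0.1035]
red [nan nan nan]
pen [nan nan nan]
timer [ 0.5613 -0.2649  0.0172]
```

View pics/c1.png

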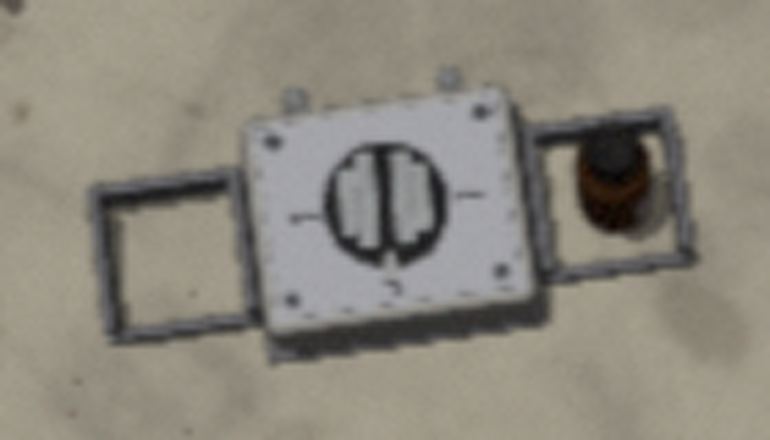

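View pics/c2.png

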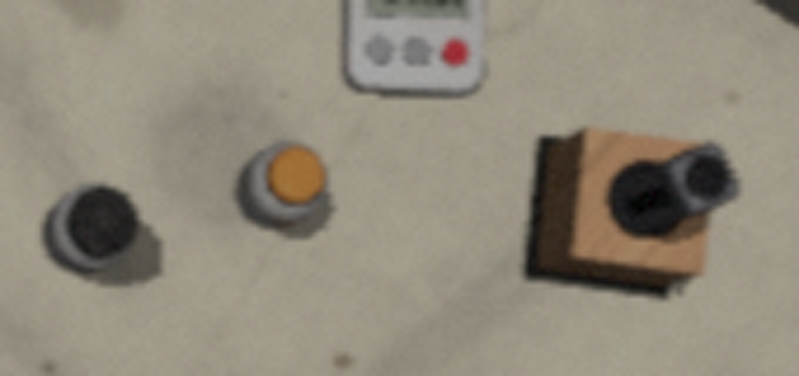

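```bash
cat > m2.py <<'E'
from h import *
import sys
def rect(X,c,r,z0,z1,lab):
    m=(np.hypot(X[...,0]-c[0],X[...,1]-c[1])<r)&(X[...,2]>z0)&(X[...,2]<z1)
    p=X[m]
    if len(p)<5: print(lab,'few',len(p));return
    rc=cv2.minAreaRect((p[:,:2]*1000).astype(np.float32))
    print(lab,len(p),'rect c',np.round(rc[0],1),'size',np.round(rc[1],1),'ang',round(rc[2],1),'median',np.round(np.median(p,0)*1000,1))
if __name__=='__main__':
  for n in('top','scene'):
    X=cloud(dict(np.load('/tmp/%s.npz'%n)));print(n)
    rect(X,(.617,.004),.085,.0425,.0475,'console')
    rect(X,(.617,.004),.04,.056,.0605,'knob')
    rect(X,(.46,-.33),.06,.0685,.0715,'standtop')
    rect(X,(.47,-.34),.04,.08,.165,'handle')
    rect(X,(.47,-.34),.04,.154,.165,'handletop')
    rect(X,(.465,-.114),.03,.102,.107,'tallcap')
    rect(X,(.465,-.114),.04,.01,.075,'tallbody')
    rect(X,(.627,-.0825),.03,.072,.077,'shortcap')
    rect(X,(.613,.0888),.05,.018,.024,'lbay')
    rect(X,(.627,-.0825),.06,.018,.024,'rbay')
    rect(X,(.4824,-.1967),.03,.085,.09,'squatcap')
    rect(X,(.4686,.0832),.035,.02,.129,'wide')
    rect(X,(.5016,-.0282),.03,.02,.129,'yel')
    rect(X,(.465,0),.04,.02,.129,'red')
E
python3 m2.py
python3 - <<'E'
import cv2
a=cv2.imread('pics/scene0.png')
cv2.imwrite('pics/c3.png',cv2.resize(a[265:345,345:425],None,fx=7,fy=7,interpolation=2))
cv2.imwrite('pics/c4.png',cv2.resize(a[165:235,225:345],None,fx=6.5,fy=6.5,interpolation=2))
E
```

```text
top
console 1091 rect c [621.3 -11.7] size [ 84.3 132.9] ang 6.7 median [617.7   2.9  44.7]
knob 155 rect c [621.1   3.7] size [33.  36.5] ang 89.3 median [619.4   5.9  58.3]
standtop 261 rect c [ 474.5 -348.8] size [56.4 56.6] ang 81.0 median [ 462.9 -340.1   70.2]
handle 304 rect c [ 474.2 -348.1] size [24.8 24.7] ang 19.6 median [ 472.1 -341.1  151.6]
handletop 123 rect c [ 474.  -348.2] size [22.2 23. ] ang 21.8 median [ 473.7 -348.4  157. ]
tallcap 137 rect c [ 467.6 -116.4] size [25.4 27.3] ang 0.3 median [ 466.7 -116.2  104.1]
tallbody 78 rect c [ 467.3 -111.4] size [35.5 28.9] ang 22.7 median [ 460.3 -102.7   65.6]
shortcap 59 rect c [634.2 -81.7] size [18.4 18.3] ang 88.4 median [634.6 -80.8  74.3]
lbay 159 rect c [611.6  88.3] size [57.7 60.2] ang 7.4 median [626.3  92.8  21.5]
rbay 166 rect c [624.3 -78. ] size [73.6 66.8] ang 6.7 median [641.3 -73.6  21.5]
squatcap 88 rect c [ 486.3 -199.6] size [21.5 20. ] ang 89.7 median [ 486.3 -199.7   87.7]
wide 617 rect c [471.4  89.6] size [51.1 48.7] ang 26.2 median [466.9  84.1  94.9]
yel 306 rect c [503.2 -29.5] size [36.  33.1]
[... 636 characters left out ...]
468.8 -115.6  103.6]
tallbody 317 rect c [ 464.5 -118.1] size [26.7 35. ] ang 32.8 median [ 456.1 -124.5   47.6]
shortcap 26 rect c [631.5 -83. ] size [18.  18.1] ang 43.3 median [631.4 -81.6  73.9]
lbay 68 rect c [620.5 106. ] size [39.7 73.5] ang 51.8 median [630.5 111.4  20.5]
rbay 149 rect c [623.1 -76.1] size [77.7 72.8] ang 5.3 median [627.1 -59.   20.7]
squatcap 72 rect c [ 481.3 -199.3] size [21.7 22.5] ang 86.5 median [ 482.2 -198.7   87.1]
wide 820 rect c [467.4  84.5] size [43.9 51.4] ang 63.3 median [459.1  78.1  83.1]
yel 499 rect c [502.  -32.3] size [34.7 35. ] ang 58.8 median [494.9 -37.3  73.1]
red 331 rect c [459.9 -20.1] size [31.5 75.7] ang 74.2 median [446.1 -24.   79.7]
```

View pics/c3.png

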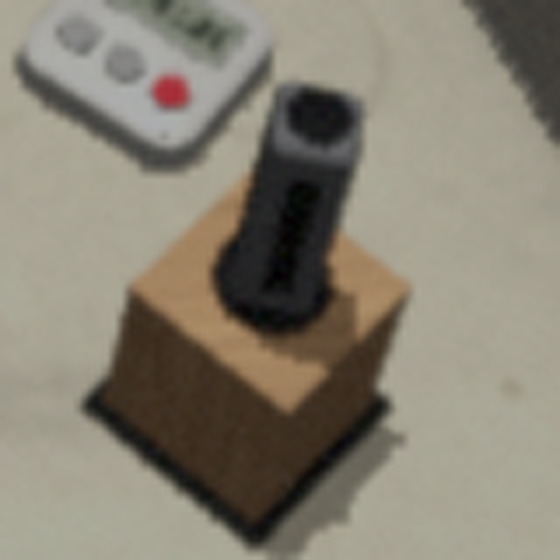

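View pics/c4.png

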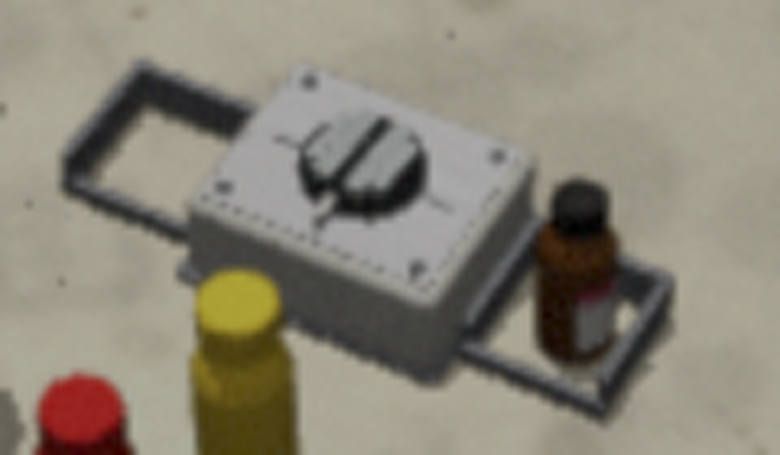

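```bash
cat >> h.py <<'E'
def to(p,yaw,tilt=True):
    s=monitor.state();A=R.from_euler('xyz',s['tcp_rot'],degrees=True)
    B=R.from_euler('xyz',[180,0,yaw],degrees=True)
    d=A.inv().apply(np.array(p)-s['ee_pos']);r=(A.inv()*B).as_rotvec()
    print('t',round(s['t'],2),'pos',np.round(s['ee_pos'],4),'rot',np.round(s['tcp_rot'],2),'gap',round(s['finger_gap'],4),'q6',round(s['q'][5],1),'F',np.round(s['force'],1))
    print('-> shift',np.round(d,4),'turn',np.round(r,4))
E
python3 - <<'E'
from h import *
to((.4675,-.116,.231),96)
d=dict(np.load('/tmp/top.npz'));X=cloud(d)
for u,v in((155,192),(140,180),(172,205)):print(X[v,u])
E
```

```text
t 0.1 pos [0.179  0.5198 0.2308] rot [-1.7993e+02 -2.0000e-02  1.6099e+02] gap 0.0854 q6 -12.3 F [-0.7  0.8  0.1]
-> shift [-4.798e-01 -5.071e-01  3.000e-04] turn [-1.3000e-03  5.0000e-04  1.1343e+00]
[0.57480104 0.20450664 0.03037761]
[0.60105221 0.23631248 0.03037566]
[0.55069713 0.1738564  0.00457259]
```

Call:
step_arm(
  series=[
    [-0.04, -0.042, 0, 0, 0, 0.1, 1],
    [-0.08, -0.084, 0, 0, 0, 0.2, 1],
    [-0.12, -0.127, 0, 0, 0, 0.3, 1],
    [-0.16, -0.17, 0, 0, 0, 0.4, 1],
    [-0.2, -0.21, 0, 0, 0, 0.5, 1],
    [-0.24, -0.254, 0, 0, 0, 0.6, 1],
    [-0.28, -0.296, 0, 0, 0, 0.7, 1],
    [-0.32, -0.338, 0, 0, 0, 0.8, 1],
  ],
  grip_force=40,
)

```text
t: 1.1
ee_pos: [0.3718, 0.0941, 0.2311]
tcp_rot: [-179.9, 0.0, 115.0]
force: [1.0, 0.6, -0.1]
finger_gap: 0.0854
```

```bash
python3 - <<'E'
from h import *
to((.467,-.116,.18),96)
E
```

```text
t 1.1 pos [0.3718 0.0941 0.2311] rot [-1.7995e+02  4.0000e-02  1.1495e+02] gap 0.0854 q6 -28.5 F [ 1.   0.6 -0.1]
-> shift [-0.2307 -0.0023  0.0513] turn [-0.0008  0.0008  0.3308]
```

Call:
step_arm(
  series=[
    [-0.05, 0, 0, 0, 0, 0.1, 1],
    [-0.1, -0.001, 0.01, 0, 0, 0.2, 1],
    [-0.15, -0.002, 0.02, 0, 0, 0.33, 1],
    [-0.2, -0.0023, 0.035, 0, 0, 0.33, 1],
    [-0.2307, -0.0023, 0.051, 0, 0, 0.33, 1],
    [-0.2307, -0.0023, 0.051, 0, 0, 0.33, 1],
  ],
)

```text
t: 1.85
ee_pos: [0.4669, -0.1173, 0.1788]
tcp_rot: [-179.8, -0.0, 95.9]
force: [0.6, 1.3, 0.2]
finger_gap: 0.085
```

```bash
python3 - <<'E'
from h import *
cap('scene','s1.png');cap('top','t1.png')
to((.467,-.116,.045),96)
E
```

```text
t 1.95 pos [ 0.4667 -0.1156  0.1802] rot [-1.7992e+02  1.0000e-02  9.6040e+01] gap 0.0855 q6 -34.1 F [ 0.5  0.1 -0.1]
-> shift [-0.0004  0.0005  0.1352] turn [-0.0014  0.0003  0.0006]
```

View pics/s1.png

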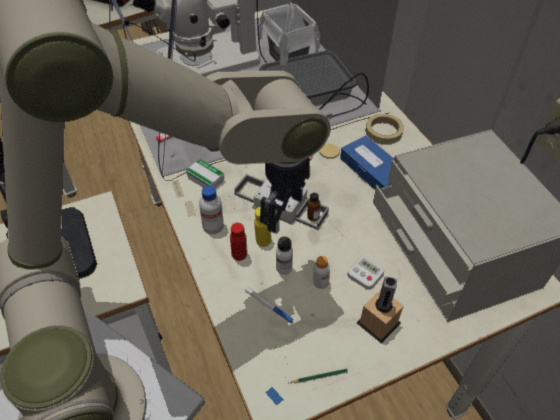

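The gripper (scene 285,190) hangs above the tall bottle (285,255) with clear space around it, so I'm descending.

Call:
step_arm(
  series=[
    [0, 0, 0.04, 0, 0, 0, 1],
    [0, 0, 0.08, 0, 0, 0, 1],
    [0, 0, 0.11, 0, 0, 0, 1],
    [0, 0, 0.135, 0, 0, 0, 1],
    [0, 0, 0.135, 0, 0, 0, 1],
  ],
)

```text
t: 2.58
ee_pos: [0.4658, -0.1144, 0.0448]
tcp_rot: [-179.8, -0.1, 96.1]
force: [-0.4, -0.7, 0.4]
finger_gap: 0.0853
```

Call:
step_arm(
  series=[
    [0, 0, 0, 0, 0, 0, 0.3],
    [0, 0, 0, 0, 0, 0, 0.3],
    [0, 0, 0, 0, 0, 0, 0.3],
    [0, 0, 0, 0, 0, 0, 0.3],
    [0, 0, 0, 0, 0, 0, 0.3],
    [0, 0, 0, 0, 0, 0, 0.3],
  ],
  grip_force=30,
)

```text
t: 3.32
ee_pos: [0.4665, -0.1148, 0.0458]
tcp_rot: [-179.9, 0.0, 96.1]
force: [0.7, 0.1, 6.3]
finger_gap: 0.0355
```

```bash
python3 - <<'E'
from h import *
cap('scene','s2.png')
to((.467,-.116,.14),96)
E
```

```text
t 3.38 pos [ 0.4665 -0.1148  0.0457] rot [-1.7993e+02  1.0000e-02  9.6100e+01] gap 0.0358 q6 -34.0 F [1.3 0.2 6.9]
-> shift [-0.0013  0.0002 -0.0943] turn [-0.0013  0.0001  0.0017]
```

View pics/s2.png

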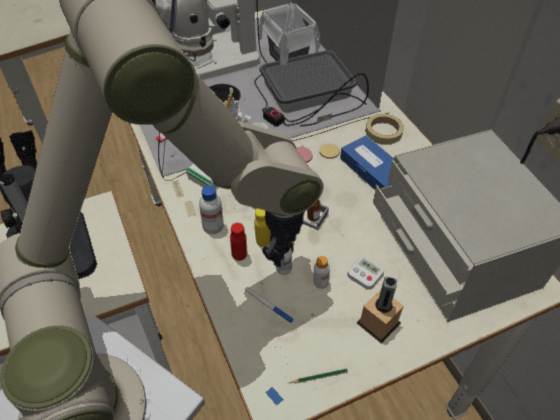

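Call:
step_arm(
  series=[
    [0, 0, -0.05, 0, 0, 0, 0.2],
    [0, 0, -0.1, 0, 0, 0, 0.2],
    [0, 0, -0.15, 0, 0, 0, 0.2],
    [0, 0, -0.15, 0, 0, 0, 0.2],
  ],
  grip_force=40,
)

```text
t: 3.88
ee_pos: [0.4677, -0.1153, 0.199]
tcp_rot: [179.7, 0.2, 96.1]
force: [0.3, 0.1, -2.1]
finger_gap: 0.0351
```

```bash
python3 - <<'E'
from h import *
to((.610,.0885,.19),97)
E
```

```text
t 3.88 pos [ 0.4677 -0.1153  0.199 ] rot [179.74   0.23  96.1 ] gap 0.0351 q6 -34.0 F [ 0.3  0.1 -2.1]
-> shift [0.1876 0.1631 0.009 ] turn [ 0.0046  0.0041 -0.0157]
```

Call:
step_arm(
  series=[
    [0.04, 0.035, 0, 0, 0, -0.005, 0.2],
    [0.08, 0.07, 0, 0, 0, -0.01, 0.2],
    [0.12, 0.104, 0.005, 0, 0, -0.015, 0.2],
    [0.16, 0.139, 0.009, 0, 0, -0.015, 0.2],
    [0.1876, 0.163, 0.009, 0, 0, -0.015, 0.2],
    [0.1876, 0.163, 0.009, 0, 0, -0.015, 0.2],
    [0.1876, 0.163, 0.009, 0, 0, -0.015, 0.2],
  ],
)

```text
t: 4.75
ee_pos: [0.6093, 0.0881, 0.1889]
tcp_rot: [179.9, 0.2, 97.0]
force: [0.1, -0.6, -2.2]
finger_gap: 0.0353
```

```bash
python3 - <<'E'
from h import *
for n in ('scene','top'):
    d=cap(n,n[0]+'3.png');np.savez('/tmp/%s3'%n,**d)
to((.610,.0885,.075),97)
E
```

```text
t 4.85 pos [0.6094 0.0876 0.1897] rot [179.8    0.24  96.9 ] gap 0.035 q6 -9.6 F [-0.5 -0.1 -1.3]
-> shift [0.0013 0.0003 0.1146] turn [ 0.0036  0.0042 -0.0018]
```

View pics/s3.png

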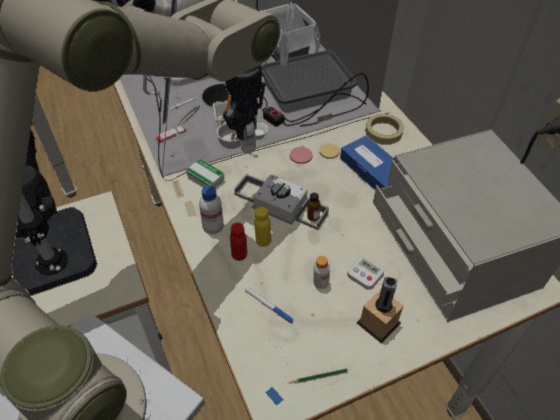

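View pics/t3.png

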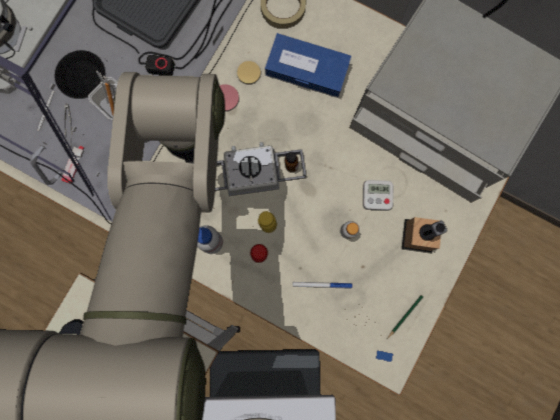

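```bash
python3 - <<'E'
from h import *
a=cv2.imread('pics/s3.png')
cv2.imwrite('pics/c5.png',cv2.resize(a[60:220,170:330],None,fx=3.7,fy=3.7,interpolation=2))
d=dict(np.load('/tmp/scene3.npz'));X=cloud(d)
M=R.from_euler('xyz',d['attitude'],degrees=True).as_matrix()
for p in((.6094,.0876,.1897),(.6094,.0876,.144)):
    c=M.T@(np.array(p)-d['position']);print(d['fx']*c[0]/c[2]+d['cx'],d['fy']*c[1]/c[2]+d['cy'])
E
```

```text
246.97496847127223 133.15113242487553
247.85751095776993 148.33544240840055
```

View pics/c5.png

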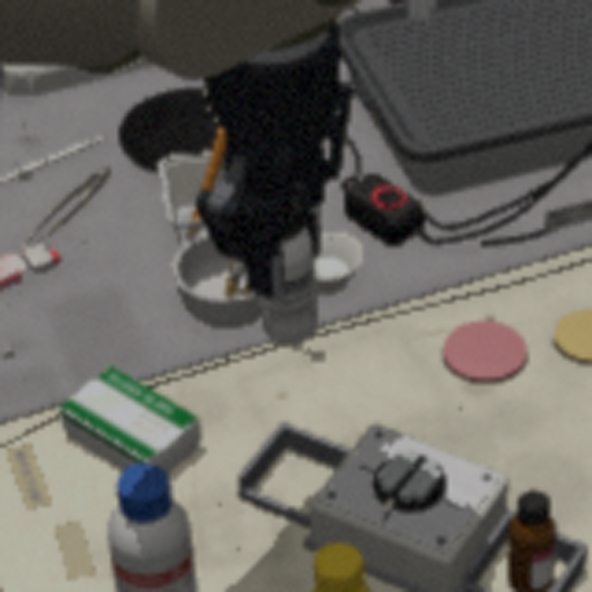

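Call:
step_arm(
  series=[
    [0.001, 0.0003, 0.03, 0, 0, 0, 0.2],
    [0.001, 0.0003, 0.06, 0, 0, 0, 0.2],
    [0.001, 0.0003, 0.09, 0, 0, 0, 0.2],
    [0.001, 0.0003, 0.11, 0, 0, 0, 0.2],
    [0.001, 0.0003, 0.125, 0, 0, 0, 0.2],
    [0.001, 0.0003, 0.138, 0, 0, 0, 0.2],
    [0.001, 0.0003, 0.1425, 0, 0, 0, 0.2],
    [0.001, 0.0003, 0.1425, 0, 0, 0, 0.2],
  ],
)

```text
t: 5.85
ee_pos: [0.6102, 0.0881, 0.0473]
tcp_rot: [179.8, 0.2, 96.9]
force: [-0.1, 0.2, -1.0]
finger_gap: 0.0351
```

```bash
python3 - <<'E'
from h import *
cap('scene','s4.png')
to((.610,.0885,.046),97)
a=cv2.imread('pics/s4.png')
cv2.imwrite('pics/c6.png',cv2.resize(a[100:260,170:350],None,fx=3.7,fy=3.7,interpolation=2))
E
```

```text
t 5.9 pos [0.6104 0.0881 0.0476] rot [179.75   0.25  96.89] gap 0.035 q6 -9.5 F [ 0.8  0.2 -1.6]
-> shift [ 0.0005 -0.0004  0.0016] turn [ 0.0044  0.0044 -0.0018]
```

View pics/c6.png

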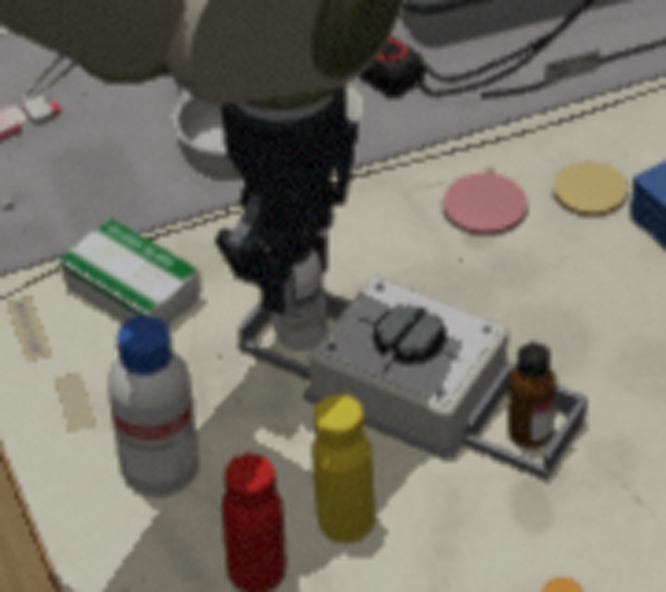

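Bottle is inside the left bay (crop 300,320). I'll settle it and open moderately.

Call:
step_arm(
  series=[
    [0, 0, 0.001, 0, 0, 0, 0.2],
    [0, 0, 0.001, 0, 0, 0, 0.5],
    [0, 0, 0.001, 0, 0, 0, 0.65],
    [0, 0, 0, 0, 0, 0, 0.7],
    [0, 0, -0.002, 0, 0, 0, 0.7],
    [0, 0, -0.03, 0, 0, 0, 0.7],
    [0, 0, -0.07, 0, 0, 0, 0.7],
    [0, 0, -0.12, 0, 0, 0, 0.7],
  ],
)

```text
t: 6.9
ee_pos: [0.6094, 0.0885, 0.1684]
tcp_rot: [179.8, 0.2, 96.9]
force: [-0.9, -0.7, 0.4]
finger_gap: 0.0596
```

```bash
python3 - <<'E'
from h import *
cap('scene','s5.png')
to((.473,-.349,.2),111)
to((.473,-.349,.2),21)
a=cv2.imread('pics/s5.png')
cv2.imwrite('pics/c7.png',cv2.resize(a[100:260,170:350],None,fx=3.7,fy=3.7,interpolation=2))
E
```

```text
t 6.95 pos [0.612  0.0886 0.1763] rot [179.14   0.35  96.91] gap 0.0598 q6 -9.5 F [1.1 0.6 5.6]
-> shift [-0.4178 -0.1902 -0.024 ] turn [ 0.0142  0.008  -0.2459]
t 6.95 pos [0.612  0.0886 0.1763] rot [179.14   0.35  96.91] gap 0.0598 q6 -9.5 F [1.1 0.6 5.6]
-> shift [-0.4178 -0.1902 -0.024 ] turn [ 0.0169 -0.0047  1.3248]
```

View pics/c7.png

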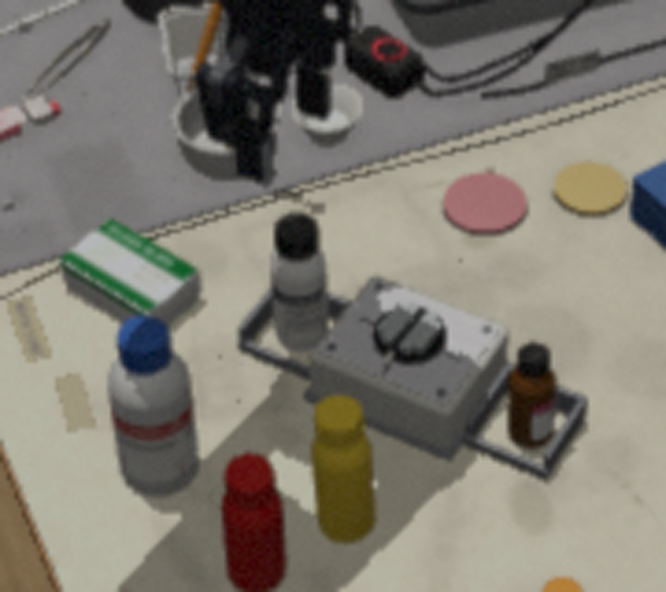

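Call:
step_arm(
  series=[
    [-0.05, -0.023, -0.024, 0.014, 0.008, -0.04, 1],
    [-0.1, -0.046, -0.024, 0.014, 0.008, -0.08, 1],
    [-0.15, -0.068, -0.024, 0.014, 0.008, -0.12, 1],
    [-0.2, -0.091, -0.024, 0.014, 0.008, -0.16, 1],
    [-0.25, -0.114, -0.024, 0.014, 0.008, -0.2, 1],
    [-0.3, -0.137, -0.024, 0.014, 0.008, -0.24, 1],
    [-0.35, -0.159, -0.024, 0.014, 0.008, -0.246, 1],
    [-0.38, -0.173, -0.024, 0.014, 0.008, -0.246, 1],
  ],
)

```text
t: 7.95
ee_pos: [0.4845, -0.3117, 0.1999]
tcp_rot: [180.0, 0.0, 110.9]
force: [0.7, 0.5, 0.2]
finger_gap: 0.0857
```

```bash
python3 - <<'E'
from h import *
d=cap('top','t6.png');np.savez('/tmp/top6',**d)
to((.473,-.349,.2),111)
E
```

```text
t 8.0 pos [ 0.4837 -0.3145  0.1997] rot [-1.7996e+02  8.0000e-02  1.1078e+02] gap 0.0857 q6 -65.5 F [-1.3 -2.7 -0.6]
-> shift [-0.0284 -0.0222 -0.0002] turn [-0.0007  0.0015 -0.0039]
```

View pics/t6.png

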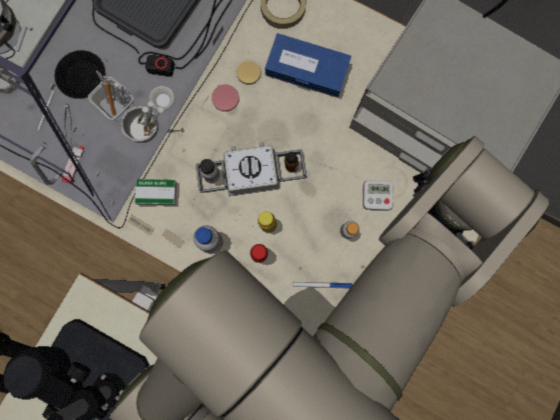

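```bash
python3 - <<'E'
from h import *
X=cloud(dict(np.load('/tmp/top.npz')))
for u,v in((470,150),(485,178),(500,165),(425,160),(470,185),(400,120),(380,100)):print(u,v,np.round(X[v,u],3))
Y=cloud(dict(np.load('/tmp/top6.npz')))
for u,v in((480,160),(520,200),(440,185),(450,230)):print(u,v,np.round(Y[v,u],3))
E
```

```text
470 150 [ 0.607 -0.395  0.206]
485 178 [ 0.566 -0.439  0.154]
500 165 [ 0.578 -0.446  0.207]
425 160 [ 0.621 -0.352  0.076]
470 185 [ 0.567 -0.438  0.081]
400 120 [ 0.672 -0.279  0.183]
380 100 [ 0.726 -0.253  0.14 ]
480 160 [ 0.518 -0.294  0.5  ]
520 200 [ 0.468 -0.339  0.498]
440 185 [ 0.486 -0.241  0.51 ]
450 230 [ 0.449 -0.3    0.356]
```

Call:
step_arm(
  series=[
    [-0.015, -0.011, 0, 0, 0, -0.004, 1],
    [-0.0284, -0.0222, 0, 0, 0, -0.004, 1],
    [-0.0284, -0.0222, 0, 0, 0, -0.004, 1],
    [-0.0284, -0.0222, 0, 0, 0, -0.004, 1],
  ],
)

```text
t: 8.5
ee_pos: [0.4732, -0.3484, 0.1998]
tcp_rot: [-180.0, 0.1, 111.0]
force: [0.3, 0.6, -0.4]
finger_gap: 0.0856
```

```bash
python3 - <<'E'
from h import *
d=cap('scene','s7.png');np.savez('/tmp/scene7',**d)
to((.473,-.349,.096),111)
a=cv2.imread('pics/s7.png')
cv2.imwrite('pics/c8.png',cv2.resize(a[210:370,310:470],None,fx=3.7,fy=3.7,interpolation=2))
E
```

```text
t 8.55 pos [ 0.4733 -0.3482  0.1998] rot [-1.7996e+02  7.0000e-02  1.1106e+02] gap 0.0854 q6 -68.9 F [ 0.1 -0.  -0.3]
-> shift [-0.0005 -0.0004  0.1038] turn [-0.0007  0.0013  0.001 ]
```

View pics/c8.png

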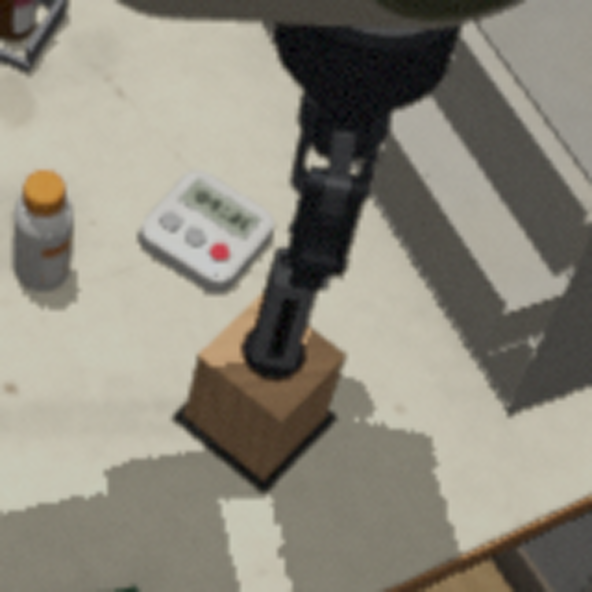

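The open fingers sit around the handle top (crop 290,270), so I'm descending to close.

Call:
step_arm(
  series=[
    [0, 0, 0.03, 0, 0, 0, 1],
    [0, 0, 0.06, 0, 0, 0, 1],
    [0, 0, 0.09, 0, 0, 0, 1],
    [0, 0, 0.104, 0, 0, 0, 1],
    [0, 0, 0.104, 0, 0, 0, 1],
  ],
)

```text
t: 9.18
ee_pos: [0.4734, -0.348, 0.0956]
tcp_rot: [-179.9, 0.0, 111.1]
force: [-0.4, 0.3, 0.6]
finger_gap: 0.0856
```

Call:
step_arm(
  series=[
    [0, 0, 0, 0, 0, 0, 0.15],
    [0, 0, 0, 0, 0, 0, 0.15],
    [0, 0, 0, 0, 0, 0, 0.15],
    [0, 0, 0, 0, 0, 0, 0.15],
    [0, 0, 0, 0, 0, 0, 0.15],
    [0, 0, 0, 0, 0, 0, 0.15],
    [0, 0, 0, 0, 0, 0, 0.15],
    [0, 0, 0, 0, 0, 0, 0.15],
  ],
  grip_force=60,
)

```text
t: 10.18
ee_pos: [0.4735, -0.3482, 0.0962]
tcp_rot: [-180.0, 0.1, 111.1]
force: [-0.4, 0.6, 5.7]
finger_gap: 0.0233
```

```bash
python3 - <<'E'
from h import *
print(monitor.state()['moment'])
to((.473,-.349,.27),111)
E
```

```text
[0.14487432 0.22126797 0.03446298]
t 10.18 pos [ 0.4735 -0.3482  0.0962] rot [-1.7996e+02  7.0000e-02  1.1109e+02] gap 0.0233 q6 -68.9 F [-0.4  0.6  5.7]
-> shift [-0.0008 -0.0009 -0.1738] turn [-0.0007  0.0013  0.0015]
```

Call:
step_arm(
  series=[
    [0, 0, -0.03, 0, 0, 0, 0.15],
    [0, 0, -0.07, 0, 0, 0, 0.15],
    [0, 0, -0.12, 0, 0, 0, 0.15],
    [0, 0, -0.15, 0, 0, 0, 0.15],
    [0, 0, -0.15, 0, 0, 0, 0.15],
  ],
)

```text
t: 10.8
ee_pos: [0.4739, -0.3484, 0.2478]
tcp_rot: [180.0, 0.3, 111.1]
force: [-0.1, 0.7, -1.9]
finger_gap: 0.0236
```

```bash
python3 - <<'E'
from h import *
d=cap('scene','s8.png');np.savez('/tmp/scene8',**d)
to((.610,-.1,.24),97)
a=cv2.imread('pics/s8.png')
cv2.imwrite('pics/c9.png',cv2.resize(a[170:330,330:450],None,fx=3.7,fy=3.7,interpolation=2))
E
```

```text
t 10.85 pos [ 0.4735 -0.3479  0.2458] rot [-1.7996e+02  8.0000e-02  1.1109e+02] gap 0.0234 q6 -68.9 F [-0.3  0.7 -1.6]
-> shift [0.1822 0.2166 0.0054] turn [-0.0005  0.0014  0.2459]
```

View pics/c9.png

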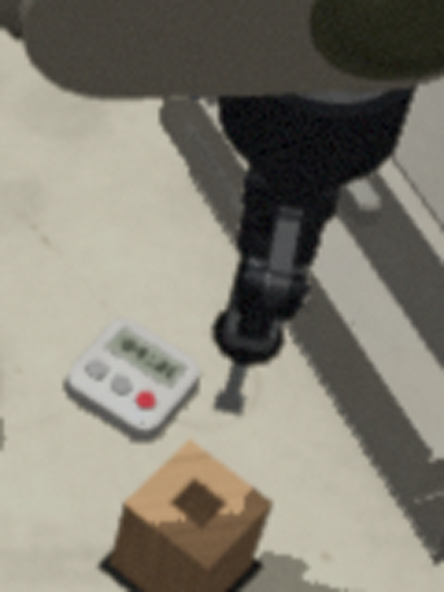

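```bash
cat >> h.py <<'E'
def rectify(d,z,c,half,mmpp):
    n=int(2*half/mmpp)
    gx=c[0]+half/1000-np.arange(n)*mmpp/1000   # rows: x decreasing downward
    gy=c[1]+half/1000-np.arange(n)*mmpp/1000   # cols: y decreasing rightward
    XX,YY=np.meshgrid(gx,gy,indexing='ij')
    P=np.stack([XX,YY,np.full_like(XX,z)],-1)-np.array(d['position'])
    M=R.from_euler('xyz',d['attitude'],degrees=True).as_matrix()
    C=P@M
    u=d['fx']*C[...,0]/C[...,2]+d['cx'];v=d['fy']*C[...,1]/C[...,2]+d['cy']
    return cv2.remap(d['frame'],u.astype(np.float32),v.astype(np.float32),cv2.INTER_CUBIC)
E
python3 - <<'E'
from h import *
t=dict(np.load('/tmp/top.npz'));s=dict(np.load('/tmp/scene.npz'))
a=rectify(t,.058,(.62,.003),30,.15);b=rectify(s,.058,(.62,.003),30,.15)
o=np.hstack([a,b])
for k in (0,400):
  cv2.line(o,(k+200,0),(k+200,399),(0,0,255),1);cv2.line(o,(k,200),(k+399,200),(0,0,255),1)
cv2.imwrite('pics/r1.png',o)
E
```

```text
(no output)
```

View pics/r1.png

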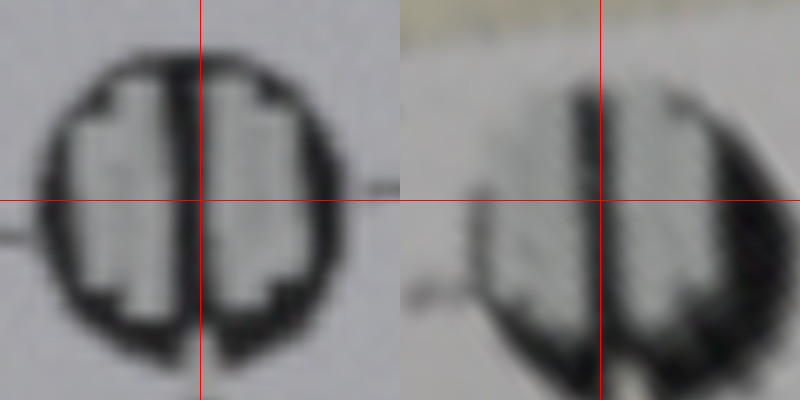

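```bash
python3 - <<'E'
from h import *
to((.6195,.003,.24),184.3)
E
```

```text
t 10.85 pos [ 0.4735 -0.3479  0.2458] rot [-1.7996e+02  8.0000e-02  1.1109e+02] gap 0.0234 q6 -68.9 F [-0.3  0.7 -1.6]
-> shift [0.2749 0.2625 0.0052] turn [-1.4000e-03  7.0000e-04 -1.2778e+00]
```

Call:
step_arm(
  series=[
    [0.034, 0.033, 0, 0, 0, -0.15, 0.15],
    [0.069, 0.066, 0, 0, 0, -0.31, 0.15],
    [0.103, 0.098, 0, 0, 0, -0.47, 0.15],
    [0.137, 0.131, 0, 0, 0, -0.63, 0.15],
    [0.172, 0.164, 0, 0, 0, -0.79, 0.15],
    [0.206, 0.197, 0, 0, 0, -0.95, 0.15],
    [0.24, 0.23, 0, 0, 0, -1.1, 0.15],
    [0.265, 0.253, 0, 0, 0, -1.2, 0.15],
  ],
)

```text
t: 11.85
ee_pos: [0.6141, -0.0076, 0.2427]
tcp_rot: [-180.0, -0.2, -179.9]
force: [-0.2, -0.8, -0.9]
finger_gap: 0.0232
```

```bash
python3 - <<'E'
from h import *
to((.6195,.003,.165),184.3)
E
```

```text
t 11.85 pos [ 0.6141 -0.0076  0.2427] rot [-179.97   -0.24 -179.88] gap 0.0232 q6 -101.8 F [-0.2 -0.8 -0.9]
-> shift [-0.0057  0.0106  0.0777] turn [-0.0004 -0.0041 -0.0729]
```

Call:
step_arm(
  series=[
    [-0.0057, 0.0106, 0.02, 0, -0.004, -0.073, 0.15],
    [-0.0057, 0.0106, 0.05, 0, -0.004, -0.073, 0.15],
    [-0.0057, 0.0106, 0.077, 0, -0.004, -0.073, 0.15],
    [-0.0057, 0.0106, 0.077, 0, -0.004, -0.073, 0.15],
    [-0.0057, 0.0106, 0.077, 0, -0.004, -0.073, 0.15],
  ],
)

```text
t: 12.48
ee_pos: [0.6196, 0.0029, 0.1659]
tcp_rot: [-180.0, -0.0, -175.7]
force: [0.3, 0.6, -0.8]
finger_gap: 0.0229
```

```bash
python3 - <<'E'
from h import *
for n in('scene','top'):
    d=cap(n,n[0]+'9.png');np.savez('/tmp/%s9'%n,**d)
    a=d['frame']
    if n=='scene': cv2.imwrite('pics/c10.png',cv2.resize(a[140:240,220:340],None,fx=6,fy=6,interpolation=2))
    M=R.from_euler('xyz',d['attitude'],degrees=True).as_matrix()
    s=monitor.state();A=R.from_euler('xyz',s['tcp_rot'],degrees=True)
    p=s['ee_pos']+A.apply([0,0,.088]);c=M.T@(p-d['position']);print(n,p,d['fx']*c[0]/c[2]+d['cx'],d['fy']*c[1]/c[2]+d['cy'])
to((.6195,.003,.165),184.3)
E
```

```text
scene [0.6198972  0.00284817 0.07835908] 280.6111053406701 181.34335089019032
top [0.61998522 0.00281137 0.07859028] 249.8753057253714 163.67711126938923
t 12.57 pos [0.6199 0.0029 0.1666] rot [-1.7996e+02  8.0000e-02 -1.7570e+02] gap 0.0232 q6 -105.0 F [-0.1  0.3 -1.3]
-> shift [0.0003 0.0002 0.0016] turn [-0.0007  0.0015  0.    ]
```

View pics/c10.png

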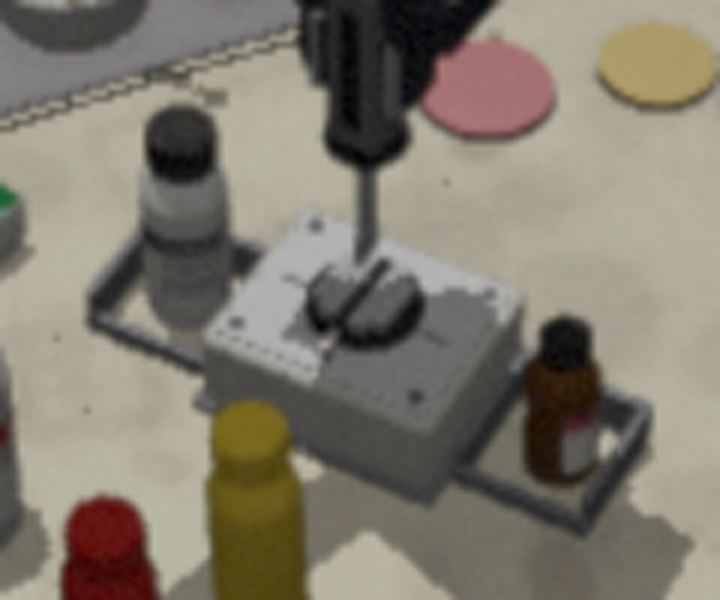

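View pics/t9.png

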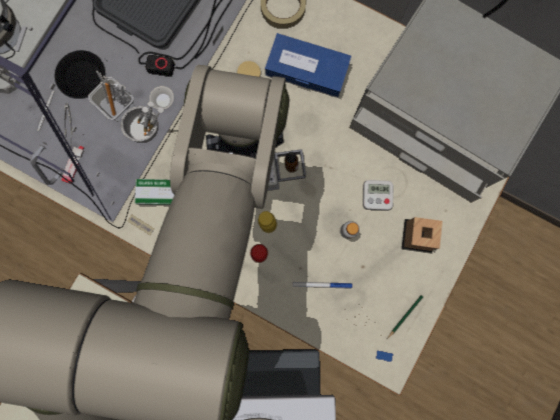

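Call:
step_arm(
  series=[
    [0, 0, 0.008, 0, 0, 0, 0.15],
    [0, 0, 0.015, 0, 0, 0, 0.15],
    [0, 0, 0.015, 0, 0, 0, 0.15],
    [0, 0, 0.015, 0, 0, 0, 0.15],
  ],
)

```text
t: 13.08
ee_pos: [0.6199, 0.0029, 0.1517]
tcp_rot: [-180.0, 0.1, -175.7]
force: [0.0, 0.6, -0.2]
finger_gap: 0.0231
```

```bash
cat > look.py <<'E'
from h import *
import sys
k=sys.argv[1]
fr=[eyes.capture('scene') for _ in range(4)]
d=fr[0];d['frame']=np.mean([f['frame'].astype(float) for f in fr],0).astype(np.uint8)
np.savez('/tmp/scene'+k,**d)
M=R.from_euler('xyz',d['attitude'],degrees=True).as_matrix()
s=monitor.state();A=R.from_euler('xyz',s['tcp_rot'],degrees=True)
def pr(p):
    c=M.T@(np.asarray(p)-d['position']);return np.array([d['fx']*c[0]/c[2]+d['cx'],d['fy']*c[1]/c[2]+d['cy']])
u0,v0,f=255,165,14
a=cv2.resize(d['frame'][v0:v0+42,u0:u0+56],None,fx=f,fy=f,interpolation=cv2.INTER_CUBIC)
b=a.copy()
def q(p): return tuple(np.round((pr(p)-[u0,v0]+.5)*f).astype(int).tolist())
tip=s['ee_pos']+A.apply([0,0,.088])
for sy in(-.0015,.0015):
    p=[tip+A.apply([sx,sy,0]) for sx in(-.007,.007)]
    cv2.line(b,q(p[0]),q(p[1]),(0,0,255),1)
    for P in p: cv2.line(b,q(P),q(P+[0,0,.01]),(0,0,255),1)
cv2.imwrite('pics/lk%s.png'%k,a);cv2.imwrite('pics/lk%so.png'%k,b)
print('tip',tip,q(tip));to((.6195,.003,.15),184.3)
E
python3 look.py 1
```

```text
tip [0.62012363 0.00279799 0.06379955] (366, 295)
t 13.28 pos [0.62   0.0029 0.1518] rot [-1.7995e+02  1.1000e-01 -1.7570e+02] gap 0.0236 q6 -105.0 F [-0.2  0.9 -0.6]
-> shift [0.0004 0.0002 0.0018] turn [-0.0009  0.0018  0.0001]
```

View pics/lk1.png

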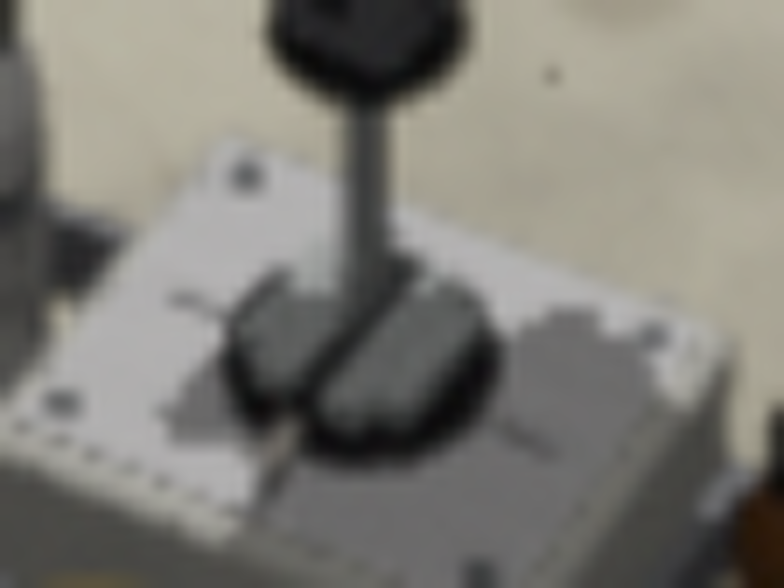

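View pics/lk1o.png

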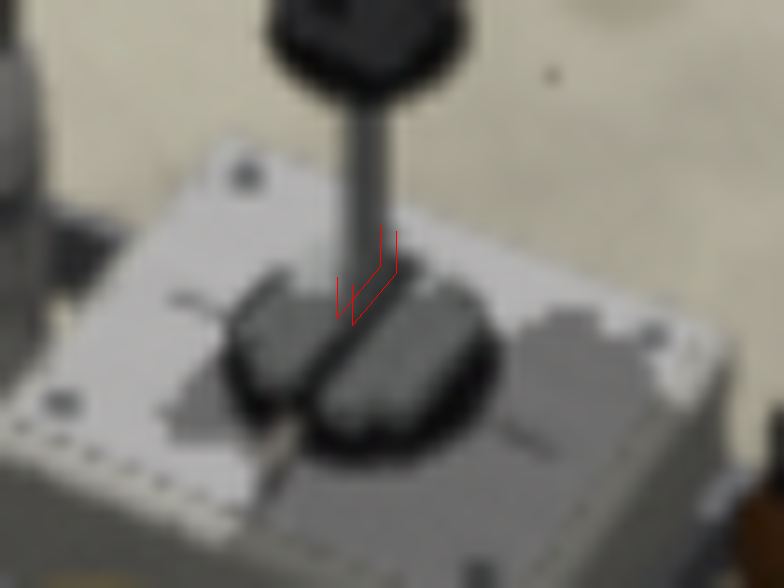

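```bash
cat > ov.py <<'E'
from h import *
d=dict(np.load('/tmp/scene1.npz'))
M=R.from_euler('xyz',d['attitude'],degrees=True).as_matrix()
def pr(p):
    c=M.T@(np.asarray(p)-d['position']);return np.array([d['fx']*c[0]/c[2]+d['cx'],d['fy']*c[1]/c[2]+d['cy']])
u0,v0,f=262,180,24
a=cv2.resize(d['frame'][v0:v0+24,u0:u0+32],None,fx=f,fy=f,interpolation=cv2.INTER_CUBIC)
a=cv2.convertScaleAbs(a,alpha=1.4)
def q(p): return tuple(np.round((pr(p)-[u0,v0]+.5)*f).astype(int).tolist())
def box(c,L,w,yaw,z,col):
    A=R.from_euler('z',yaw,degrees=True)
    P=[q(np.array([c[0],c[1],z])+A.apply([x,y,0])) for x,y in((-L,-w),(L,-w),(L,w),(-L,w))]
    cv2.polylines(a,[np.array(P)],True,col,1)
import sys
cx,cy=map(float,sys.argv[1:3])
box((.6201,.0028),.007,.0015,4.3,.058,(0,0,255))
box((cx,cy),.018,.003,4.3,.058,(0,255,0))
cv2.imwrite('pics/ov%s.png'%sys.argv[3],a)
E
python3 ov.py .6188 .003 a
```

```text
(no output)
```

View pics/ova.png

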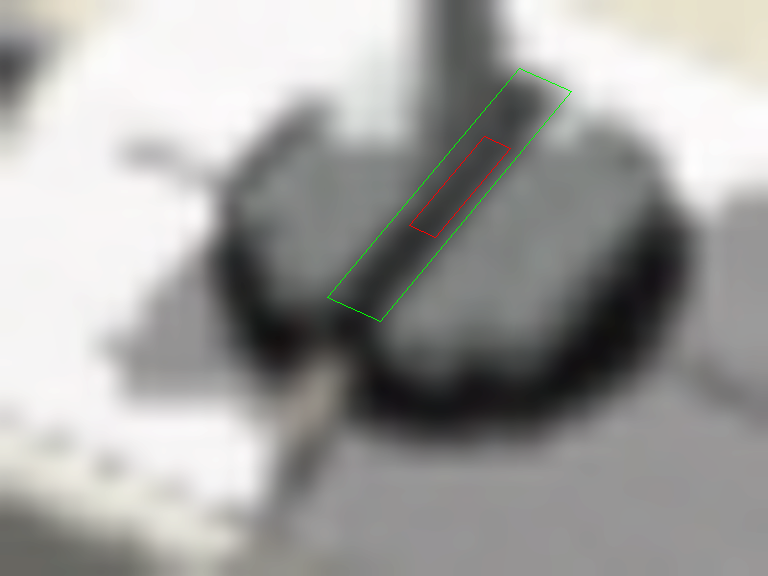

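Call:
step_arm(
  series=[
    [0.001, 0, 0, 0, 0, 0, 0.15],
    [0.001, 0, 0.003, 0, 0, 0, 0.15],
    [0.001, 0, 0.006, 0, 0, 0, 0.15],
    [0.001, 0, 0.008, 0, 0, 0, 0.15],
    [0.001, 0, 0.008, 0, 0, 0, 0.15],
  ],
)

```text
t: 13.9
ee_pos: [0.6188, 0.0029, 0.1435]
tcp_rot: [-180.0, 0.1, -175.7]
force: [-0.1, 0.3, -1.1]
finger_gap: 0.0236
```

```bash
python3 look.py 2
```

```text
tip [0.61904326 0.00283004 0.05575281] (362, 331)
t 14.1 pos [0.6189 0.0029 0.1438] rot [-1.7996e+02  9.0000e-02 -1.7570e+02] gap 0.0235 q6 -105.0 F [-0.2  0.9 -0.8]
-> shift [-0.0006  0.0001 -0.0062] turn [-0.0006  0.0016  0.0001]
```

View pics/lk2o.png

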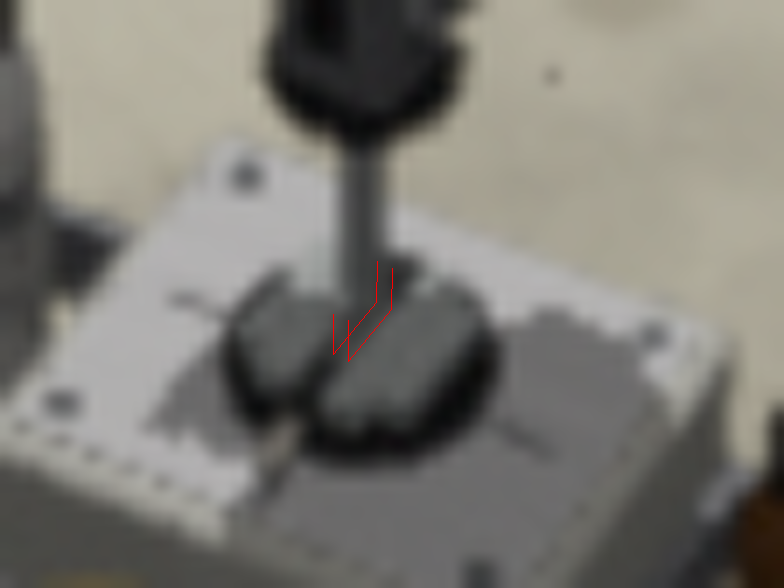

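No contact force with the tip about 2 mm below the knob top, so the blade is entering the slot. Going deeper.

Call:
step_arm(
  series=[
    [0, 0, 0.0015, 0, 0, 0, 0.15],
    [0, 0, 0.003, 0, 0, 0, 0.15],
    [0, 0, 0.0035, 0, 0, 0, 0.15],
    [0, 0, 0.0035, 0, 0, 0, 0.15],
  ],
)

```text
t: 14.6
ee_pos: [0.6189, 0.0029, 0.1402]
tcp_rot: [-180.0, 0.1, -175.7]
force: [0.1, 0.6, -0.4]
finger_gap: 0.0237
```

```bash
python3 look.py 3; python3 -c "
from h import *
print(monitor.state()['moment'])"
```

```text
tip [0.61903637 0.00287875 0.05218517] (362, 346)
t 14.8 pos [0.6189 0.0029 0.1402] rot [-1.7997e+02  9.0000e-02 -1.7569e+02] gap 0.0231 q6 -105.0 F [-0.7  0.5 -1. ]
-> shift [-0.0006  0.     -0.0098] turn [-0.0006  0.0015  0.0001]
[0.22459919 0.08886185 0.04400102]
```

View pics/lk3.png

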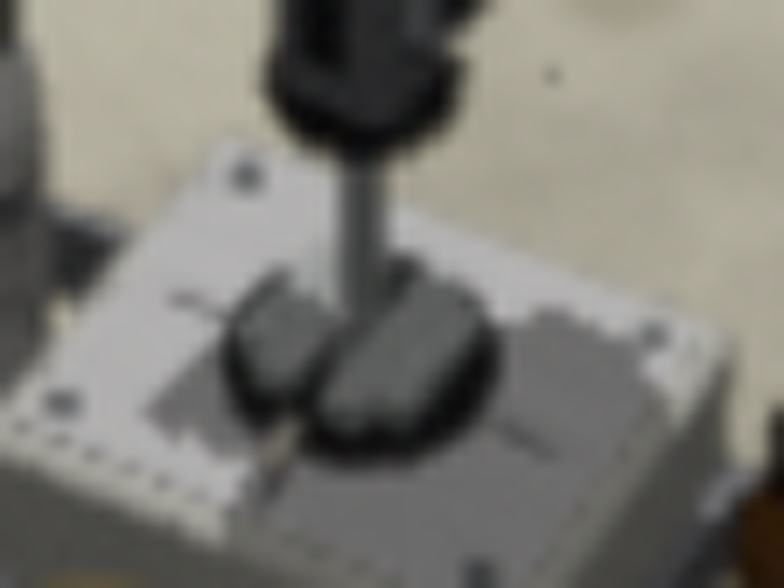

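Call:
step_arm(
  series=[
    [0, 0, 0, 0, 0, 0.14, 0.15],
    [0, 0, 0, 0, 0, 0.28, 0.15],
    [0, 0, 0, 0, 0, 0.42, 0.15],
    [0, 0, 0, 0, 0, 0.56, 0.15],
    [0, 0, 0, 0, 0, 0.7, 0.15],
    [0, 0, 0, 0, 0, 0.84, 0.15],
    [0, 0, 0, 0, 0, 0.98, 0.15],
    [0, 0, 0, 0, 0, 1.12, 0.15],
  ],
)

```text
t: 15.8
ee_pos: [0.6195, 0.0048, 0.1403]
tcp_rot: [179.7, -0.1, 119.9]
force: [4.2, 8.6, -2.3]
finger_gap: 0.0234
```

```bash
python3 look.py 4; python3 -c "
from h import *
print(monitor.state()['moment'])"
```

```text
tip [0.61979193 0.00505993 0.05229858] (354, 337)
t 16.0 pos [0.6195 0.0048 0.1403] rot [ 1.7973e+02 -6.0000e-02  1.2016e+02] gap 0.0234 q6 -40.8 F [ 2.4  7.6 -2.4]
-> shift [-0.0015 -0.0008 -0.0097] turn [ 0.0048  0.0016 -1.1195]
[ 2.13538919 -0.72372345  0.05791767]
```

View pics/lk4.png

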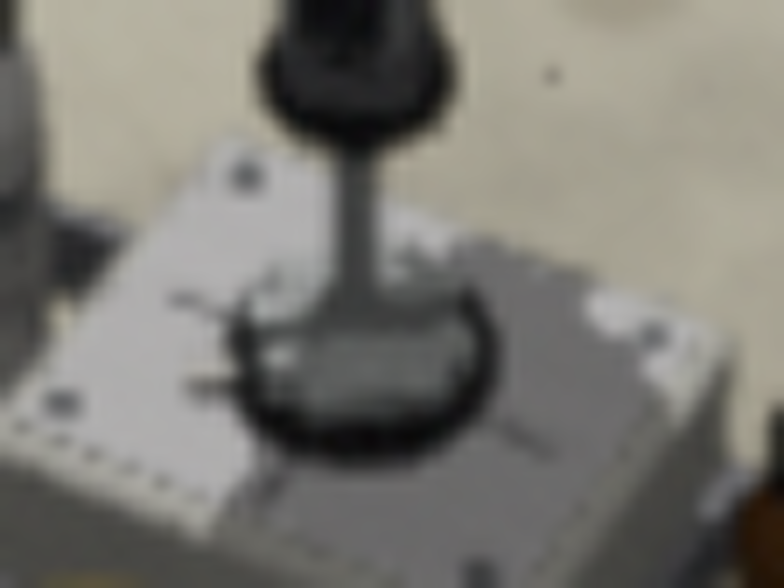

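Call:
step_arm(
  series=[
    [0, 0, 0, 0, 0, 0.12, 0.15],
    [0, 0, 0, 0, 0, 0.24, 0.15],
    [0, 0, 0, 0, 0, 0.36, 0.15],
    [0, 0, 0, 0, 0, 0.46, 0.15],
    [0, 0, 0, 0, 0, 0.55, 0.15],
    [0, 0, 0, 0, 0, 0.55, 0.15],
  ],
)

```text
t: 16.75
ee_pos: [0.6201, 0.0056, 0.1404]
tcp_rot: [179.7, -0.3, 88.6]
force: [2.9, 4.4, -2.8]
finger_gap: 0.0237
```

```bash
python3 look.py 5; python3 -c "
from h import *
print(monitor.state()['moment'])"
```

```text
tip [0.62059395 0.00609428 0.05232362] (352, 331)
t 16.95 pos [0.6201 0.0056 0.1403] rot [179.7   -0.3   88.66] gap 0.0232 q6 -9.3 F [ 2.7  5.6 -2.6]
-> shift [-0.0026 -0.0005 -0.0097] turn [ 8.3000e-03  4.0000e-04 -1.6693e+00]
[ 1.12003132 -0.71206613  0.04158422]
```

View pics/lk5.png

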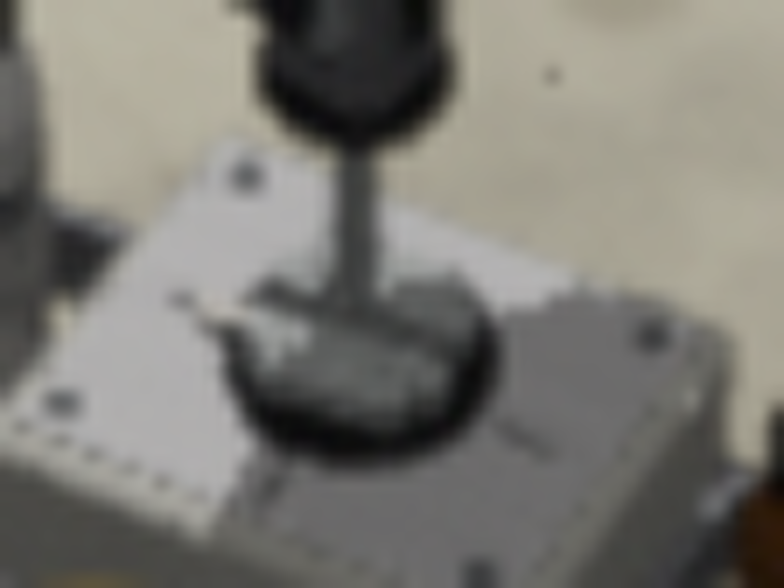

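Call:
step_arm(
  series=[
    [0.0005, 0, 0, 0, 0, 0.04, 0.15],
    [0.0005, 0, 0, 0, 0, 0.07, 0.15],
    [0.0005, 0, 0, 0, 0, 0.07, 0.15],
  ],
)

```text
t: 17.32
ee_pos: [0.6203, 0.0061, 0.1404]
tcp_rot: [179.7, -0.3, 84.7]
force: [2.8, 1.0, -2.2]
finger_gap: 0.0234
```

```bash
python3 - <<'E'
from h import *
import subprocess
print(monitor.state()['moment'])
d=eyes.capture('scene')
b=rectify(d,.058,(.62,.003),40,.15)
cv2.imwrite('pics/r5.png',b)
to((.6201,.0056,.15),88)
E
```

```text
[ 0.33133088 -0.4475563   0.02993095]
t 17.38 pos [0.6203 0.0061 0.1404] rot [179.69  -0.33  84.67] gap 0.0235 q6 -5.3 F [ 1.5  1.2 -2.7]
-> shift [-0.0005 -0.0001 -0.0097] turn [ 0.0055 -0.0055 -0.0581]
```

View pics/r5.png

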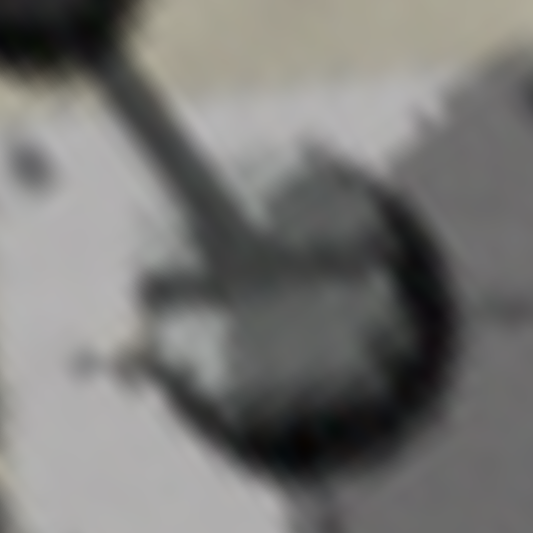

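Call:
step_arm(
  series=[
    [0, 0, 0, 0, 0, -0.08, 0.15],
    [0, 0, -0.004, 0, 0, -0.08, 0.15],
    [0, 0, -0.01, 0, 0, -0.08, 0.15],
    [0, 0, -0.03, 0, 0, -0.08, 0.15],
    [0, 0, -0.06, 0, 0, -0.08, 0.15],
    [0, 0, -0.09, 0, 0, -0.08, 0.15],
    [0, 0, -0.1, 0, 0, -0.08, 0.15],
  ],
)

```text
t: 18.25
ee_pos: [0.62, 0.0055, 0.2425]
tcp_rot: [179.5, -0.3, 89.2]
force: [0.1, -0.3, -0.6]
finger_gap: 0.0233
```

```bash
python3 - <<'E'
from h import *
d=cap('scene','s10.png')
b=rectify(d,.058,(.62,.003),40,.15)
cv2.imwrite('pics/r6.png',b)
cv2.imwrite('pics/c11.png',cv2.resize(d['frame'][100:240,210:350],None,fx=4.2,fy=4.2,interpolation=2))
to((.4735,-.348,.245),111)
E
```

```text
t 18.3 pos [0.6201 0.0055 0.2426] rot [179.49  -0.26  89.22] gap 0.0236 q6 -9.8 F [-0.7  0.2  0.7]
-> shift [-0.3554 -0.1417 -0.0053] turn [ 0.0097 -0.0028 -0.3802]
```

View pics/c11.png

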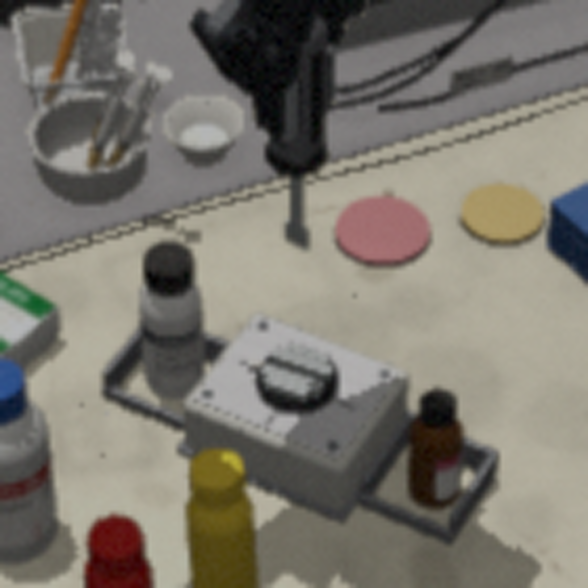

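View pics/r6.png

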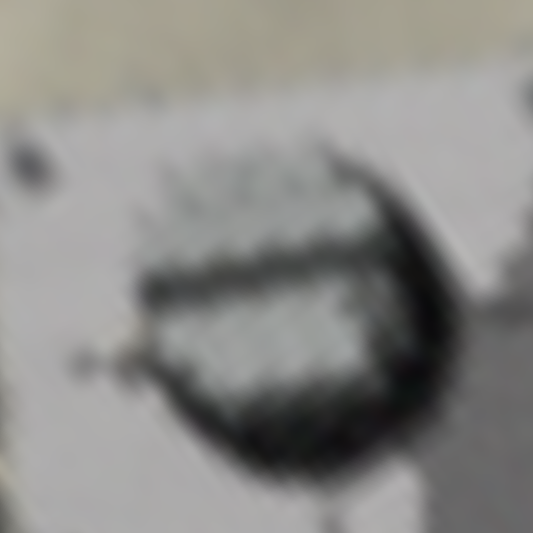

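Slot now lies along the left/right line with the pointer at the left bay (rectified slot angle about 3° short of the stop). Returning the driver.

Call:
step_arm(
  series=[
    [-0.044, -0.018, 0, 0.01, -0.003, -0.05, 0.15],
    [-0.089, -0.035, 0, 0.01, -0.003, -0.1, 0.15],
    [-0.133, -0.053, 0, 0.01, -0.003, -0.15, 0.15],
    [-0.178, -0.071, 0, 0.01, -0.003, -0.2, 0.15],
    [-0.222, -0.089, 0, 0.01, -0.003, -0.25, 0.15],
    [-0.267, -0.106, 0, 0.01, -0.003, -0.3, 0.15],
    [-0.31, -0.124, 0, 0.01, -0.003, -0.34, 0.15],
    [-0.34, -0.136, 0, 0.01, -0.003, -0.38, 0.15],
  ],
)

```text
t: 19.3
ee_pos: [0.4781, -0.3342, 0.2385]
tcp_rot: [-179.9, -0.1, 111.0]
force: [0.4, 0.5, -0.3]
finger_gap: 0.0235
```

```bash
python3 - <<'E'
from h import *
to((.4735,-.348,.185),111)
E
```

```text
t 19.3 pos [ 0.4781 -0.3342  0.2385] rot [-1.7992e+02 -1.1000e-01  1.1096e+02] gap 0.0235 q6 -67.5 F [ 0.4  0.5 -0.3]
-> shift [-0.0114 -0.0092  0.0535] turn [-0.0014 -0.0018 -0.0007]
```

Call:
step_arm(
  series=[
    [-0.0114, -0.0092, 0, -0.0014, -0.0018, 0, 0.15],
    [-0.0114, -0.0092, 0.015, -0.0014, -0.0018, 0, 0.15],
    [-0.0114, -0.0092, 0.035, -0.0014, -0.0018, 0, 0.15],
    [-0.0114, -0.0092, 0.0535, -0.0014, -0.0018, 0, 0.15],
    [-0.0114, -0.0092, 0.0535, -0.0014, -0.0018, 0, 0.15],
  ],
)

```text
t: 19.92
ee_pos: [0.4735, -0.3461, 0.1829]
tcp_rot: [-179.9, -0.2, 111.0]
force: [-0.3, -0.2, -0.5]
finger_gap: 0.0234
```

```bash
python3 - <<'E'
from h import *
d=cap('scene','s11.png');np.savez('/tmp/scene11',**d)
M=R.from_euler('xyz',d['attitude'],degrees=True).as_matrix()
s=monitor.state();A=R.from_euler('xyz',s['tcp_rot'],degrees=True)
def pr(p):
    c=M.T@(np.asarray(p)-d['position']);return np.array([d['fx']*c[0]/c[2]+d['cx'],d['fy']*c[1]/c[2]+d['cy']])
u0,v0,f=350,260,9
a=cv2.resize(d['frame'][v0:v0+64,u0:u0+64],None,fx=f,fy=f,interpolation=2)
tip=s['ee_pos']+A.apply([0,0,.088])
def q(p): return tuple(np.round((pr(p)-[u0,v0]+.5)*f).astype(int).tolist())
P=[q(tip+A.apply([x,0,0])) for x in(-.007,.007)]
cv2.line(a,*P,(0,0,255),1);cv2.line(a,q(tip),q(tip+[0,0,.06]),(0,0,255),1)
Y=R.from_euler('z',-9,degrees=True)
H=[q(np.array([.4735,-.349,.07])+Y.apply([x,y,0])) for x,y in((-.0105,-.0105),(.0105,-.0105),(.0105,.0105),(-.0105,.0105))]
cv2.polylines(a,[np.array(H)],True,(0,255,0),1)
cv2.imwrite('pics/c12.png',a)
to((.4735,-.348,.185),111)
E
```

```text
t 19.98 pos [ 0.4738 -0.3467  0.1842] rot [-1.7997e+02 -1.1000e-01  1.1102e+02] gap 0.0234 q6 -68.8 F [0.2 0.3 0.1]
-> shift [-0.0011 -0.0007 -0.0008] turn [-0.0006 -0.0019  0.0003]
```

View pics/c12.png

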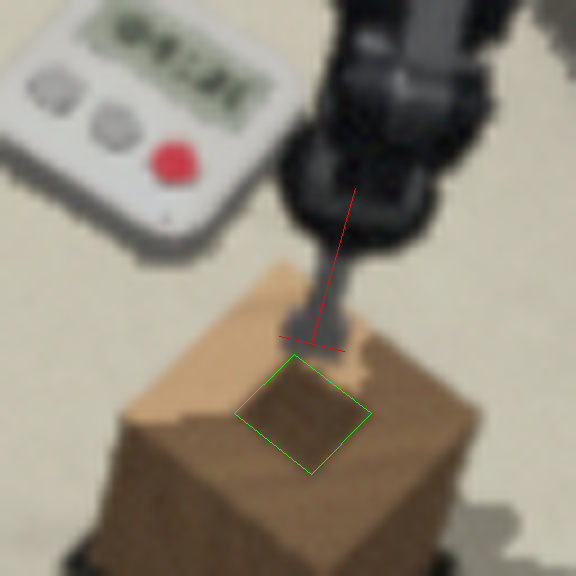

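Tip, prediction and hole line up (hole centre crop 303,413). I'm inserting now.

Call:
step_arm(
  series=[
    [-0.0013, -0.001, 0.005, 0, -0.002, 0, 0.15],
    [-0.0013, -0.001, 0.015, 0, -0.002, 0, 0.15],
    [-0.0013, -0.001, 0.03, 0, -0.002, 0, 0.15],
    [-0.0013, -0.001, 0.045, 0, -0.002, 0, 0.15],
    [-0.0013, -0.001, 0.06, 0, -0.002, 0, 0.15],
    [-0.0013, -0.001, 0.075, 0, -0.002, 0, 0.15],
    [-0.0013, -0.001, 0.084, 0, -0.002, 0, 0.15],
    [-0.0013, -0.001, 0.086, 0, -0.002, 0, 0.15],
  ],
)

```text
t: 20.98
ee_pos: [0.4731, -0.3481, 0.0976]
tcp_rot: [-180.0, -0.0, 111.0]
force: [-0.2, -0.7, -2.1]
finger_gap: 0.0236
```

```bash
python3 - <<'E'
from h import *
d=cap('scene','s12.png')
cv2.imwrite('pics/c13.png',cv2.resize(d['frame'][220:350,330:460],None,fx=4.5,fy=4.5,interpolation=2))
to((.4735,-.3482,.097),111)
E
```

```text
t 21.02 pos [ 0.4732 -0.3482  0.0978] rot [-1.7996e+02 -1.0000e-02  1.1101e+02] gap 0.0233 q6 -68.9 F [ 0.1  0.5 -1.2]
-> shift [-0.0001  0.0002  0.0008] turn [-0.0007 -0.0002  0.0003]
```

View pics/c13.png

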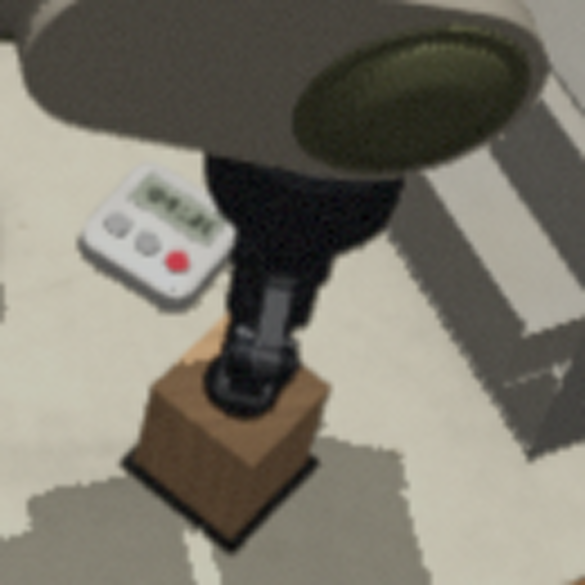

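Flange is on the stand; releasing fully and retreating straight up.

Call:
step_arm(
  series=[
    [0, 0, 0.001, 0, 0, 0, 0.2],
    [0, 0, 0.001, 0, 0, 0, 0.5],
    [0, 0, 0.001, 0, 0, 0, 1],
    [0, 0, 0, 0, 0, 0, 1],
    [0, 0, 0, 0, 0, 0, 1],
    [0, 0, 0, 0, 0, 0, 1],
    [0, 0, -0.03, 0, 0, 0, 1],
    [0, 0, -0.07, 0, 0, 0, 1],
  ],
)

```text
t: 22.02
ee_pos: [0.4729, -0.3478, 0.1679]
tcp_rot: [-179.9, -0.1, 111.0]
force: [0.2, -0.7, 0.9]
finger_gap: 0.0854
```

Call:
step_arm(
  series=[
    [0, 0, -0.04, 0, 0, 0, 1],
    [0, 0, -0.08, 0, 0, 0, 1],
    [-0.01, -0.05, -0.1, 0, 0, 0, 1],
    [-0.02, -0.1, -0.1, 0, 0, 0, 1],
    [-0.03, -0.14, -0.1, 0, 0, 0, 1],
    [-0.03, -0.14, -0.1, 0, 0, 0, 1],
  ],
)

```text
t: 22.78
ee_pos: [0.3514, -0.4275, 0.268]
tcp_rot: [-179.9, -0.1, 110.8]
force: [0.4, 0.1, -0.3]
finger_gap: 0.0853
```

```bash
python3 - <<'E'
from h import *
from m2 import rect
for n in('scene','top'):
    d=cap(n,n[0]+'20.png');X=cloud(d);print(n)
    rect(X,(.472,-.349),.04,.154,.165,'handletop')
    rect(X,(.472,-.349),.04,.08,.165,'handle')
    rect(X,(.610,.088),.03,.102,.107,'tallcap')
    rect(X,(.632,-.082),.03,.072,.077,'shortcap')
    if n=='scene':
        cv2.imwrite('pics/c14.png',cv2.resize(d['frame'][150:350,180:440],None,fx=3,fy=3,interpolation=2))
    else: cv2.imwrite('pics/r20.png',rectify(d,.058,(.62,.003),100,.35))
to((.4735,-.3482,.097),111)
E
```

```text
scene
handletop 88 rect c [ 471.2 -350.4] size [21.6 21.8] ang 28.1 median [ 471.  -350.6  155.8]
handle 430 rect c [ 469.8 -350.8] size [25.2 25.1] ang 25.7 median [ 462.5 -352.6  135.3]
tallcap few 0
shortcap few 0
top
handletop 120 rect c [ 472.2 -349.1] size [23.  22.4] ang 21.0 median [ 473.  -349.3  156.6]
handle 305 rect c [ 472.2 -348.3] size [25.1 24.8] ang 26.2 median [ 470.4 -342.1  151.2]
tallcap 115 rect c [612.5  86.5] size [25.9 26.6] ang 44.4 median [612.7  86.1 104. ]
shortcap 60 rect c [634.1 -81.7] size [18.3 19.8] ang 88.7 median [633.8 -80.6  74.4]
t 22.88 pos [ 0.3533 -0.4261  0.268 ] rot [-1.7993e+02 -1.5000e-01  1.1098e+02] gap 0.0849 q6 -83.5 F [ 0.3  0.1 -0.3]
-> shift [0.0293 0.1403 0.1709] turn [-0.0012 -0.0026 -0.0004]
```

View pics/c14.png

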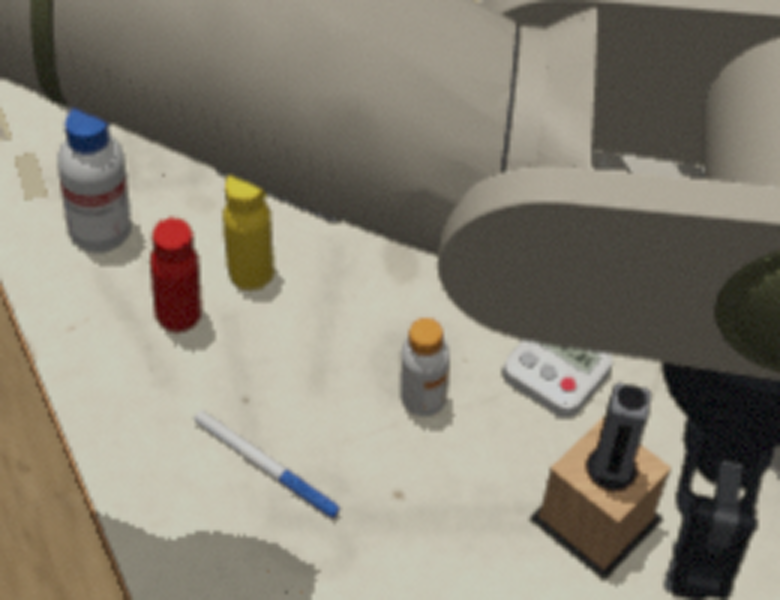

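View pics/r20.png

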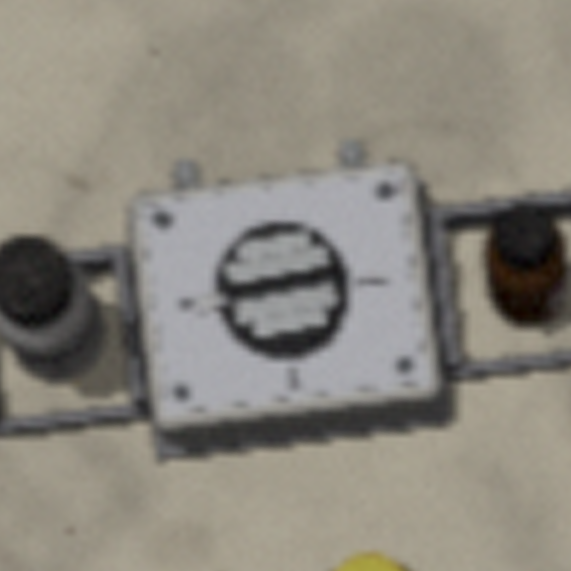

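The top view shows the pointer at the left (tall) bay and both bottles standing in their bays, the driver stands upright in its stand, and the arm is clear. Handing in.

```bash
python3 -c "
from rig import job
print(job.finish_job())"
```

```text
the job is handed in; nothing more can be done
None
```

I handed the job in at about 23 s of robot time, with every step done; the hand-in gives no verdict.

**What I did**
- I took the tall white bottle from the desk and stood it in the empty left bay. The short brown one was already in the right bay.
- I lifted the screwdriver from its stand, put the blade in the slot and turned the selector clockwise to the left bay.
- I put the screwdriver back upright in its stand and moved the arm clear.

**Last checks, from the pictures**
- **Bottles:** the tall one is about 2 mm from its bay centre and the short one about 3 mm; both are upright.
- **Selector:** the slot points at the left bay, about 3° short of its stop, against the 14° allowed.
- **Screwdriver:** the handle is within about 3 mm of where it started and at the same height, so the flange is on the stand.
- **Bystanders:** the wide and squat bottles, timer and pen look unmoved, as do the red and yellow look-alikes. I checked these only by eye. I did not look at the carton separately in the last pictures.

**Disagreements**
- The two cameras disagreed by 1 to 2.5 mm on the selector's centre.
- My axis estimate was about 2 to 3 mm off, so the blade felt up to about 9 N sideways during the turn. I re-centred it and the force eased.
- In the last scene picture the arm hid the station, so the final bottle and selector checks rest on the top camera alone.

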